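# Feel round a neck collar for burrs

## Robot

A 6-joint arm with a two-finger parallel gripper is mounted at the origin on the work surface. World frame = base frame: x ahead of the robot, y to its left, z up, the work surface at z = 0. Lengths are in m, angles in rad, forces in N, time in s.
With the tool pointing down it reaches from about 0.35 to 0.85 m from the base axis. Payload 8.1 kg.
Tool frame: the origin (TCP) lies midway between the tips of the shut fingers; the grasp point (between the pads) lies 19 mm behind it; z points along the fingers, y is the line along which they close (so a half turn about z gives the same grasp; the last joint's range is limited). The gripper opens to 93 mm and grips with 3 to 60 N. Pads are 15 mm wide; open, the fingers measure 128 mm over their backs; the gripper's body (75 mm by 188 mm) begins 65 mm behind the grasp point.
Start: joints at [1.255, 0.13, 1.488, -0, 1.523, -0.085], TCP at [0.137, 0.584, 0.219] pointing down, gripper open.
Joint ranges: [-2.96, 2.96], [-0.89, 2.26], [0.02, 2.5], [-1.34, 4.48], [0, 2.73], [-2.66, 2.66]. Speed limits (rad/s): [2.39, 2.39, 2.79, 3.14, 3.14, 3.14].

## Interface

Orientations are given as a rotation vector (axis times angle).
In Python, from plant import robot, cams gives the robot as it stands. The module is installed in compiled form; this text tells all that it offers.
- The arm moves only by the tool play_rows, never from a script. Its arguments are lists of equal length, an entry for each row: "slide": the shift along the tool's x, y, z scaled (see below), a list of three; "twist": the turn, a rotation vector about the tool's x, y, z scaled (see below), a list of three. A call has exactly 8 rows; each row shifts and turns the commanded pose from where the row before left it, along the tool's axes as they then stand; what a row does not reach is not made up. The controller multiplies each number of a shift by 25 cm and each number of a turn by 60 degrees. A row lasts 1/10 s, in which the tool goes at most 50 mm and 8.59 degrees, less where a joint would pass 70% of its speed; a pose out of reach is approached as far as the arm can. A call with a number of a shift or a turn outside -1 to 1 is refused whole. A call with a gripper value outside its range is refused whole. "fingers" is the closure, from -1 (fully open) to 1 (shut), set as the call begins (left out, the last holds). The fingers move at their own pace and stop on an object; "force" is the grip in N (left out, the last holds). Time passes only in rows, so rows that do not move let the fingers close, or fill a call up. It gives the time, the measured TCP pose, the force, the opening and the grip force at its end, in the units of the state.
- robot.read_state(): the state, without advancing time (a new reading comes with each control period).
- cams.read_camera(name): name is "scene" or "side" or "wrist"; returns (picture, depth): 384x512x3 uint8, red, green, blue; 384x512 float32, m along the optical axis (not along the pixel's ray), 0 where there is no reading.
- cams.get_calibration(name): a dict with "fx", "fy", "cx", "cy" (pixels), "k1" (the pictures are not rectified: a ray, as slopes to the right and down, at radius r is drawn at 1 + k1 r^2 times it, then the intrinsics apply), "world_from_camera" (4x4, takes a point from camera to world coordinates). Camera axes: x right, y down, z forward; pixel columns grow to the right and rows downward; lengths in m; the calibration is good to about 2 mm. A picture is of the moment at which its call begins: read the wrist's pose just before it. get_calibration takes no time and is no camera call; for the wrist camera it gives the pose at the moment of the call.
- robot.close_job(): hands the job in; it is judged then, once.
The state is a dict: "t": time; "q": joint angles; "dq": joint speeds; "joint_torque": joint torques, N m; "tool_pos": TCP position; "orientation": TCP orientation; "force": force on the tool from outside, world axes, zero at the start; "wrist_torque": the same for the moment, N m; "opening": finger opening in m; "gripper_force": force on a finger pad.
Only numpy, scipy, OpenCV 4.12 (cv2) and the standard library are available. Lean on these libraries where they do the work, as an engineer would, in place of code of your own. Each camera call takes 0.05 s, during which the arm holds its last target. There are 200 camera calls.

## Task

The metal neck collar set in the black pad has just been filed: feel it for burrs. Put the closed fingertips lightly on its ball end and run them along the top of the bar, all the way round to its flat end, in one sweep, without lifting off on the way and without pressing hard. Then take the hand away, pinching or shifting nothing: the ring, tools and other things stay where they are.

Things in the scene. Friction and masses are not known exactly. Their poses are not given: they have to be found in the camera images.
- collar: open round neck collar, a C of metal bar 8 mm thick, half-sunk in a black pad 160 mm across. Origin on the axis of the C, 42 mm above the bench, z up, the opening (a quarter circle) to -x. Middle of the bar: a circle of radius 62 mm; its top is 62 mm above the bench, 6 above the pad. Ball end at -135 degrees from x, flat end at +135: ball to flat runs anticlockwise seen from above
- stand: round wooden stand 170 mm across under the pad, fixed to the bench at any turn; origin under its centre. Pad and collar rest in it on a spring cushion: pressed, they sink straight down and level, at most 10 mm; they start to move at about 1 N, take 0.6 N more per mm (7 N fully down), then stop hard, and rise again when released. The collar cannot come out of the pad
- mark0 (a point): top of the ball end of the collar (a round knob 18 mm across whose top is 2 mm higher than the bar): the start of the run
- mark8 (a point): top of the flat end of the collar (a rectangular tab 22 mm across the bar, 16 mm along it, its top 1 mm lower than that of the bar): the finish of the run
- mark1 (a point): point on the top of the bar, 33.75 degrees (36.5 mm of bar per step) round from the ball end
- mark2 (a point): point on the top of the bar, 67.50 degrees (36.5 mm of bar per step) round from the ball end
- mark3 (a point): point on the top of the bar, 101.25 degrees (36.5 mm of bar per step) round from the ball end
- mark4 (a point): point on the top of the bar, 135.00 degrees (36.5 mm of bar per step) round from the ball end
- mark5 (a point): point on the top of the bar, 168.75 degrees (36.5 mm of bar per step) round from the ball end
- mark6 (a point): point on the top of the bar, 202.50 degrees (36.5 mm of bar per step) round from the ball end
- mark7 (a point): point on the top of the bar, 236.25 degrees (36.5 mm of bar per step) round from the ball end
- finger_ring: plain metal finger ring, 23 mm across, 7 mm high, lying loose on the black pad inside the collar; origin under its centre
- punch: round-headed steel punch, 22 mm thick, 71 mm tall, standing upright near the stand; origin at the centre of its foot
- bench_block: loose square steel block, 50 x 50 x 20 mm, near the stand; origin under its centre
- hammer: hammer lying on the bench at the robot's right
- screwdriver: screwdriver lying beyond the stand
- pliers: pliers lying on the bench at the robot's left, 170 mm long
- jar: small closed jar, 56 mm across, 60 mm high, at the far right

How it is judged:
By the outcome, as a careful person would: the job done as asked, in the order asked, and still so for the second after the job is handed in, with the robot touching nothing.
It also fails if it takes over 54 s, if anything falls off the work surface, if the arm or the gripper's body presses on something with over 40 N, if the wrist force passes 120 N, or if a joint passes its speed limit or range.

## Working session

There is one attempt and no reset: what is moved stays moved. The work goes in short steps, Python scripts to look and compute and a tool call to move; the robot and the scene stay as the last step left them, time stands still between calls to the robot, and variables do not carry over. Pictures are saved under pics/ and viewed, at most 10 in all, crops included, and the job is handed in when it is done.

Besides the shell and the picture viewer there is one more tool, called by a JSON object that holds its "method" and its "body". play_rows: Moves the arm, as the interface text tells. Shifts and turns lie within -1 to 1; 1 stands for 25 cm of shift or 60 degrees of turn. Its arguments: {"type":"object","properties":{"slide":{"type":"array"},"twist":{"type":"array"},"fingers":{"type":"number"},"force":{"type":"number"}},"required":["slide","twist"]}

```bash
mkdir -p pics
cat > h.py <<'E'
import numpy as np,cv2
from plant import robot,cams
def ray(c,u,v):
    d=np.array([(u-c['cx'])/c['fx'],(v-c['cy'])/c['fy']]);s=d.copy()
    for _ in range(20): s=d/(1+c['k1']*(s@s))
    T=np.array(c['world_from_camera']);return T[:3,3],T[:3,:3]@np.array([s[0],s[1],1])
def onplane(c,u,v,z):
    o,d=ray(c,u,v);return o+d*(z-o[2])/d[2]
def pt(c,u,v,dep):
    o,d=ray(c,u,v);return o+d*dep
E
python3 - <<'E'
from h import *
s=robot.read_state();print(s)
ims=[]
for n in['scene','side','wrist']:
    c=cams.get_calibration(n);p,d=cams.read_camera(n);np.savez(f'pics/{n}0.npz',p=p,d=d,**c)
    print(n,c)
    ims.append(p[:,:,::-1])
cv2.imwrite('pics/scene0.png',ims[0]);cv2.imwrite('pics/side0.png',ims[1]);cv2.imwrite('pics/wrist0.png',ims[2])
E
```

```text
{'t': 0.0, 'q': array([ 1.25456006e+00,  1.31159458e-01,  1.48930247e+00, -1.25757092e-05,
        1.52299742e+00, -8.54007506e-02]), 'dq': array([-0.00044568, -0.00182979,  0.00209706,  0.00033235,  0.00094279,
        0.00109183]), 'joint_torque': array([-1.08584631e-03, -5.59849191e+01, -4.91755986e+01,  7.68105453e-02,
        3.57461767e-02, -1.81991963e-04]), 'tool_pos': array([0.13707605, 0.58353353, 0.21757574]), 'orientation': array([-3.61748508e-01, -3.12033204e+00,  2.87686912e-03]), 'force': array([-0.57480619,  0.07010168,  0.25829642]), 'wrist_torque': array([-0.02477314,  0.01691731, -0.0018195 ]), 'gripper_force': 0.0, 'opening': 0.09300627885326275}
scene {'fx': 479.51905217262964, 'fy': 479.51905217262964, 'cx': 251.02480975171747, 'cy': 191.6642653791859, 'k1': -0.14782856012153475, 'world_from_camera': array([[ 0.69550583,  0.4677855 , -0.54538828,  1.29907283],
       [ 0.71848411, -0.46041403,  0.52134395, -0.66713454],
       [-0.00722727, -0.75445056, -0.65631708,  0.916051  ],
       [ 0.        ,  0.        ,  0.        ,  1.        ]])}
side {'fx': 459.3966
[... 184 characters left out ...]
322329e-01,
        -2.15384161e-01],
       [-6.08053161e-01, -4.00301720e-01,  6.85587257e-01,
        -1.04799367e+00],
       [ 3.53021402e-04, -8.63709043e-01, -5.03990639e-01,
         8.31442433e-01],
       [ 0.00000000e+00,  0.00000000e+00,  0.00000000e+00,
         1.00000000e+00]])}
wrist {'fx': 291.76663082684183, 'fy': 291.76663082684183, 'cx': 260.15065667551437, 'cy': 189.85765237844777, 'k1': -0.04867333650794558, 'world_from_camera': array([[ 0.22883416,  0.94244708,  0.24377949,  0.07069962],
       [ 0.97346437, -0.22117431, -0.05872856,  0.59845738],
       [-0.0014308 ,  0.25074975, -0.96805089,  0.38389965],
       [ 0.        ,  0.        ,  0.        ,  1.        ]])}
```

View pics/scene0.png

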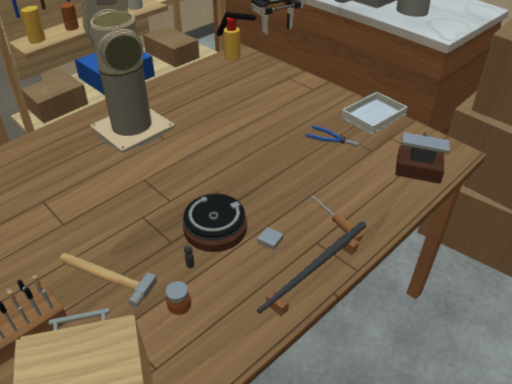

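View pics/side0.png

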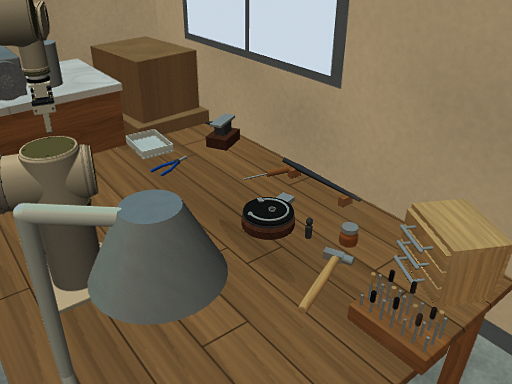

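Scene view: stand at about (214,220), punch (189,257), block (270,238), jar (177,296), hammer and pliers clear. Side view: stand at (268,215), punch (309,228), lamp in the foreground on the right.

```bash
cat > m.py <<'E'
from h import *
ims=[]
for n,(x0,y0,x1,y1) in dict(scene=(165,180,300,280),side=(225,180,330,250)).items():
    f=np.load(f'pics/{n}0.npz');p,d=f['p'],f['d'];c={k:f[k] for k in f.files}
    sub=p[y0:y1,x0:x1].astype(int);V=sub.max(2);S=V-sub.min(2)
    # pad: dark
    m=((V<45)).astype(np.uint8)
    nl,lab,st,ce=cv2.connectedComponentsWithStats(m);i=1+np.argmax(st[1:,4])
    print(n,'dark comp',st[i],ce[i])
    br=(V>110)&(S<35)
    vs,us=np.nonzero(br);P=[]
    for v,u in zip(vs,us):
        q=pt(c,u+x0,v+y0,d[v+y0,u+x0]);r=onplane(c,u+x0,v+y0,.062)
        P.append(np.r_[u+x0,v+y0,q,r])
    P=np.array(P)
    k=(P[:,4]>.05)&(P[:,4]<.075)
    A=P[k]; print('n',len(A),'z med',np.median(A[:,4]))
    np.save(f'pics/{n}_br.npy',A)
    X,Y=A[:,5],A[:,6]
    keep=np.ones(len(X),bool)
    for _ in range(8):
        M=np.c_[X,Y,np.ones_like(X)][keep];s=np.linalg.lstsq(M,(X**2+Y**2)[keep],rcond=None)[0]
        cx,cy=s[0]/2,s[1]/2;R=np.sqrt(s[2]+cx*cx+cy*cy);r=np.hypot(X-cx,Y-cy);keep=abs(r-R)<.007
    print('circle',cx,cy,R,keep.sum())
    a=np.degrees(np.arctan2(Y-cy,X-cx))
    h=np.histogram(a[abs(r-R)<.014],bins=np.arange(-180,181,10))[0];print(h)
    ims.append(cv2.resize(p[y0:y1,x0:x1,::-1],(600,int(600*(y1-y0)/(x1-x0))),interpolation=cv2.INTER_CUBIC)[:300*2])
cv2.imwrite('pics/crop0.png',cv2.resize(ims[0],(800,592)));cv2.imwrite('pics/crop1.png',ims[1])
E
python3 m.py
```

```text
scene dark comp [ 28  14  43  34 989] [49.35793731 30.83923155]
n 237 z med 0.06255237867718277
circle 0.5794427801666695 -0.1139322234484196 0.06172423245126455 225
[ 5  6  5  7  9  9  7  7  7  8  8  8  8  6  9  8  8  9  7  7  8  7  8  6
  8 25  6  0  0  0  0  0  0  0 13  8]
side dark comp [  18   18   51   30 1015] [42.4729064  32.97438424]
n 126 z med 0.06053823877506315
circle 0.5737983024332681 -0.1169994138357407 0.061873253004096844 117
[ 2  6  4  5  5  8  3  5  4  4  2  4  3  3  3  5  3  2  3  3  3  4  6  4
  6 11  0  0  0  0  0  0  0  0  7  5]
```

View pics/crop0.png

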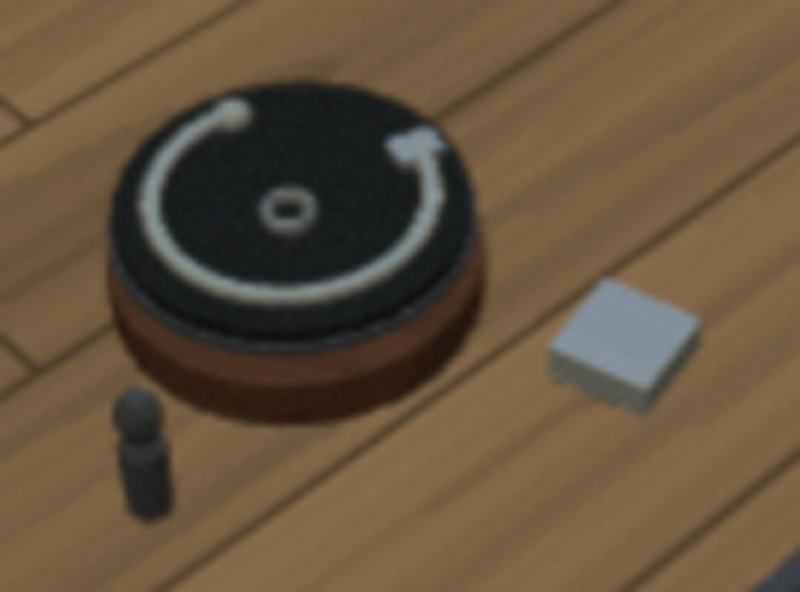

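The crop shows the ball end at upper left (235,110), the flat tab at upper right (415,147), and the ring in the middle (288,210). That puts the opening at about 120° in the world. I'll go above it with the fingers shut and refine with the wrist camera.

```bash
cat > g.py <<'E'
from h import *
import json,os
from scipy.spatial.transform import Rotation as Ro
def load():
    if os.path.exists('cmd.json'):
        j=json.load(open('cmd.json'));return np.array(j['p']),Ro.from_quat(j['q'])
    s=robot.read_state();return np.array(s['tool_pos']),Ro.from_rotvec(s['orientation'])
def save(p,R): json.dump(dict(p=list(p),q=list(R.as_quat())),open('cmd.json','w'))
def down(yaw): # rotation with z down, tool y at angle yaw
    y=np.array([np.cos(yaw),np.sin(yaw),0]);z=np.array([0,0,-1.]);return Ro.from_matrix(np.c_[np.cross(y,z),y,z])
def gen(T):
    p,R=load();out=[]
    for x,y,z,yaw in T:
        s=np.round(R.inv().apply(np.array([x,y,z])-p)/.25,3)
        w=np.round((R.inv()*down(yaw)).as_rotvec()/(np.pi/3),3)
        out.append((s,w));p=p+R.apply(s*.25);R=R*Ro.from_rotvec(w*np.pi/3)
    save(p,R)
    for i in range(0,len(out),8):
        print('slide',json.dumps([(s+0.).tolist() for s,_ in out[i:i+8]]));print('twist',json.dumps([(w+0.).tolist() for _,w in out[i:i+8]]))
def yawof(R): v=R.as_matrix()[:,1];return np.arctan2(v[1],v[0])
def line(to,n):
    p,R=load();a=np.r_[p,yawof(R)];return [a+(np.array(to)-a)*k/n for k in range(1,n+1)]
E
python3 - <<'E'
from g import *
f=np.load('pics/side0.npz');c={k:f[k] for k in f.files}
for u,v in[(150,210),(160,280),(80,215),(45,300),(300,210),(309,228)]: print('side',u,v,pt(c,u,v,f['d'][v,u]).round(3))
f=np.load('pics/scene0.npz');c={k:f[k] for k in f.files}
for u,v in[(425,142),(425,155),(188,250),(177,288),(270,236)]: print('scene',u,v,pt(c,u,v,f['d'][v,u]).round(3))
gen(line((.577,-.115,.22,np.radians(-15)),24))
E
```

```text
side 150 210 [-0.073 -0.716  0.609]
side 160 280 [-0.09  -0.757  0.563]
side 80 215 [-0.13  -0.693  0.614]
side 45 300 [-0.173 -0.653  0.507]
side 300 210 [ 0.721 -0.112 -0.003]
side 309 228 [ 0.626 -0.251  0.039]
scene 425 142 [0.833 0.491 0.115]
scene 425 155 [0.848 0.478 0.082]
scene 188 250 [ 0.639 -0.246  0.065]
scene 177 288 [ 0.708 -0.333  0.061]
scene 270 236 [ 0.714 -0.042  0.02 ]
slide [[-0.098, -0.097, 0.0], [-0.104, -0.089, -0.001], [-0.11, -0.083, 0.0], [-0.115, -0.075, 0.0], [-0.12, -0.068, -0.001], [-0.125, -0.059, 0.0], [-0.128, -0.05, 0.0], [-0.131, -0.043, -0.001]]
twist [[-0.001, 0.0, 0.064], [0.0, 0.0, 0.063], [0.0, 0.0, 0.064], [0.0, 0.0, 0.064], [0.0, 0.0, 0.064], [0.0, 0.0, 0.063], [0.0, 0.0, 0.064], [0.0, 0.0, 0.064]]
slide [[-0.133, -0.033, 0.0], [-0.136, -0.024, 0.0], [-0.136, -0.015, -0.001], [-0.138, -0.006, 0.0], [-0.137, 0.003, 0.0], [-0.137, 0.012, -0.001], [-0.136, 0.022, 0.0], [-0.135, 0.03, 0.0]]
twist [[0.0, 0.0, 0.064], [0.0, 0.0, 0.063], [0.0, 0.0, 0.064], [0.0, 0.0, 0.064], [0.0, 0.0, 0.064], [0.0, 0.0, 0.063], [0.0, 0.0, 0.064], [0.0, 0.0, 0.064]]
slide [[-0.132, 0.039, 0.0], [-0.128, 0.048, -0.001], [-0.126, 0.057, 0.0], [-0.121, 0.065, 0.0], [-0.117, 0.072, -0.001], [-0.112, 0.081, 0.0], [-0.106, 0.087, 0.0], [-0.1, 0.095, -0.001]]
twist [[0.0, 0.0, 0.064], [0.0, 0.0, 0.063], [0.0, 0.0, 0.064], [0.0, 0.0, 0.064], [0.0, 0.0, 0.063], [0.0, 0.0, 0.064], [0.0, 0.0, 0.064], [0.0, 0.0, 0.064]]
```

{"method": "play_rows", "body": {"slide": [[-0.098,-0.097,0.0],[-0.104,-0.089,-0.001],[-0.11,-0.083,0.0],[-0.115,-0.075,0.0],[-0.12,-0.068,-0.001],[-0.125,-0.059,0.0],[-0.128,-0.05,0.0],[-0.131,-0.043,-0.001]], "twist": [[-0.001,0.0,0.064],[0.0,0.0,0.063],[0.0,0.0,0.064],[0.0,0.0,0.064],[0.0,0.0,0.064],[0.0,0.0,0.063],[0.0,0.0,0.064],[0.0,0.0,0.064]], "fingers": 1, "force": 10}}

```text
t: 0.95
tool_pos: [0.2842, 0.3497, 0.219]
orientation: [-1.176, -2.913, -0.001]
force: [0.7, -0.3, -0.0]
opening: 0.0332
gripper_force: 0.0
```

{"method": "play_rows", "body": {"slide": [[-0.133,-0.033,0.0],[-0.136,-0.024,0.0],[-0.136,-0.015,-0.001],[-0.138,-0.006,0.0],[-0.137,0.003,0.0],[-0.137,0.012,-0.001],[-0.136,0.022,0.0],[-0.135,0.03,0.0]], "twist": [[0.0,0.0,0.064],[0.0,0.0,0.063],[0.0,0.0,0.064],[0.0,0.0,0.064],[0.0,0.0,0.064],[0.0,0.0,0.063],[0.0,0.0,0.064],[0.0,0.0,0.064]]}}

```text
t: 1.75
tool_pos: [0.4309, 0.1169, 0.2194]
orientation: [-1.903, -2.499, -0.002]
force: [0.2, 0.7, 0.3]
opening: 0.0003
gripper_force: 0.0
```

{"method": "play_rows", "body": {"slide": [[-0.132,0.039,0.0],[-0.128,0.048,-0.001],[-0.126,0.057,0.0],[-0.121,0.065,0.0],[-0.117,0.072,-0.001],[-0.112,0.081,0.0],[-0.106,0.087,0.0],[-0.1,0.095,-0.001]], "twist": [[0.0,0.0,0.064],[0.0,0.0,0.063],[0.0,0.0,0.064],[0.0,0.0,0.064],[0.0,0.0,0.063],[0.0,0.0,0.064],[0.0,0.0,0.064],[0.0,0.0,0.064]]}}

```text
t: 2.55
tool_pos: [0.5775, -0.1159, 0.2196]
orientation: [-2.495, -1.908, -0.001]
force: [0.7, 0.2, 0.7]
opening: 0.0003
gripper_force: 0.0
```

{"method": "play_rows", "body": {"slide": [[0,0,0],[0,0,0],[0,0,0],[0,0,0],[0,0,0],[0,0,0],[0,0,0],[0,0,0]], "twist": [[0,0,0],[0,0,0],[0,0,0],[0,0,0],[0,0,0],[0,0,0],[0,0,0],[0,0,0]]}}

```text
t: 3.35
tool_pos: [0.5771, -0.1145, 0.2202]
orientation: [-2.492, -1.912, -0.001]
force: [-0.1, 0.3, -0.1]
opening: 0.0005
gripper_force: 0.0
```

Run:
```python
from g import *
s=robot.read_state();p,R=load()
print(s['t'],s['tool_pos'],'cmd',p,'yaw',np.degrees(yawof(Ro.from_rotvec(s['orientation']))),np.degrees(yawof(R)),s['force'],s['opening'],s['q'].round(3))
c=cams.get_calibration('wrist');im,d=cams.read_camera('wrist');np.savez('pics/w1.npz',p=im,d=d,**c)
cv2.imwrite('pics/w1.png',im[:,:,::-1])
```

```text
3.35 [ 0.57713831 -0.11445918  0.22020068] cmd [ 0.57705343 -0.11501373  0.22005066] yaw -15.00555548113325 -15.020404999238774 [-0.14897131  0.29917017 -0.13524624] 0.0004800597492268372 [-2.840e-01  9.800e-02  1.520e+00  1.000e-03  1.523e+00 -2.200e-02]
```

View pics/w1.png

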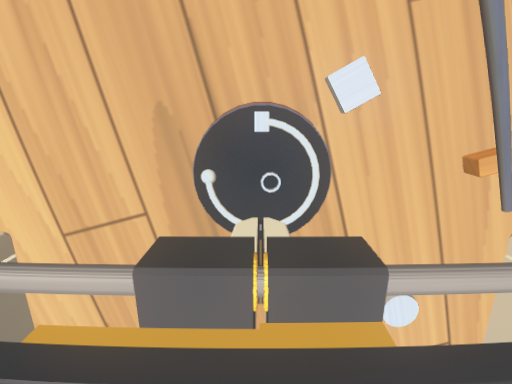

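Wrist view: ball at (208,176), tab (262,121), ring (270,182), and the bar visible except where the fingers hide its lowest part, near (262,222).

Run:
```python
from h import *
def fit(X,Y):
    keep=np.ones(len(X),bool)
    for _ in range(10):
        M=np.c_[X,Y,np.ones_like(X)][keep];s=np.linalg.lstsq(M,(X**2+Y**2)[keep],rcond=None)[0]
        cx,cy=s[0]/2,s[1]/2;R=np.sqrt(s[2]+cx*cx+cy*cy);r=np.hypot(X-cx,Y-cy);keep=abs(r-R)<.005
    return cx,cy,R,r
f=np.load('pics/w1.npz');p,d=f['p'].astype(int),f['d'];c={k:f[k] for k in f.files}
V=p.max(2);m=(V>130)&(V-p.min(2)<60)
A=[]
for v,u in zip(*np.nonzero(m)):
    if not(190<u<335 and 100<v<225):continue
    q=onplane(c,u,v,.061);
    if np.hypot(q[0]-.577,q[1]+.115)<.085: A.append(np.r_[u,v,q,pt(c,u,v,d[v,u])[2]])
A=np.array(A);print(len(A))
r0=np.hypot(A[:,2]-.577,A[:,3]+.115);B=A[(r0>.045)&(A[:,5]<.075)]
cx,cy,R,r=fit(B[:,2],B[:,3]);print('centre',cx,cy,R,'z',np.median(B[:,5]))
a=np.degrees(np.arctan2(B[:,3]-cy,B[:,2]-cx))
h,e=np.histogram(a,bins=np.arange(-180,181,5))
for k in range(len(h)):
    if h[k]:
        s=(a>=e[k])&(a<e[k+1]);print(int(e[k]),h[k],(r[s].min()*1e3).round(1),(r[s].max()*1e3).round(1),end=' | ')
print()
# tab: pixels |r-R|>5mm beyond bar near a~75; ball likewise
for nm,lo,hi in(('tab',55,110),('ball',140,200)):
    aa=np.where(a<0,a+360,a);s=(aa>lo)&(aa<hi)&(abs(r-.062)>.0055);print(nm,s.sum(),'wide part ang range',aa[s].min(),aa[s].max(),'mid xy',B[s,2].mean(),B[s,3].mean(),'ang edge',np.sort(aa[(aa>lo)&(aa<hi)])[[0,-1]])
# stand / pad: dark disc
dk=(V<60).astype(np.uint8);dk[230:]=0
n,l,st,ce=cv2.connectedComponentsWithStats(dk);print(st[1:][st[1:,4]>500],)
for n in('scene','side'):
    B=np.load(f'pics/{n}_br.npy');X,Y=B[:,5],B[:,6];cx2,cy2,R2,r2=fit(X,Y)
    aa=np.degrees(np.arctan2(Y-cy2,X-cx2));aa=np.where(aa<0,aa+360,aa)
    for lo,hi in((50,110),(140,200)):
        s=(aa>lo)&(aa<hi)&(abs(r2-.062)>.0055)&(abs(r2-.062)<.015);print(n,(cx2,cy2),s.sum(),aa[s].mean() if s.any() else 0)
ring=A[(r0<.03)];print('ring',ring[:,2:4].mean(0))
```

```text
2617
centre 0.5799830341952908 -0.11498699386031855 0.06154551598730273 z 0.06102072539936612
-180 31 57.6 77.7 | -175 32 57.7 77.5 | -170 32 57.4 65.4 | -165 31 57.6 65.7 | -160 33 57.3 77.5 | -155 33 57.2 65.9 | -150 31 57.3 77.5 | -145 30 57.2 65.6 | -140 31 57.6 66.0 | -135 20 57.5 65.9 | -130 2 57.7 58.2 | -105 2 50.4 51.6 | -85 4 57.2 59.3 | -80 29 57.0 65.9 | -75 33 57.0 66.2 | -70 33 56.9 65.8 | -65 35 57.3 66.0 | -60 34 57.2 65.9 | -55 32 57.2 77.4 | -50 35 57.2 65.9 | -45 34 57.2 77.6 | -40 37 57.3 78.1 | -35 35 57.1 77.6 | -30 37 57.2 78.2 | -25 36 57.2 78.3 | -20 35 57.6 78.4 | -15 45 57.5 79.2 | -10 36 57.6 79.6 | -5 41 57.1 80.0 | 0 41 57.2 80.0 | 5 41 57.6 80.3 | 10 43 57.3 80.5 | 15 42 57.3 79.7 | 20 44 57.2 80.0 | 25 42 57.4 80.3 | 30 41 57.4 80.3 | 35 46 57.2 80.6 | 40 44 57.1 80.8 | 45 42 57.3 80.7 | 50 51 57.4 80.8 | 55 46 57.2 80.6 | 60 53 57.4 81.0 | 65 84 50.9 81.0 | 70 120 50.7 80.7 | 75 113 50.7 80.6 | 80 74 50.9 80.7 | 85 11 78.8 80.9 | 90 9 79.4 80.7 | 95 11 79.3 80.9 | 100 8 79.3 80.7 | 105 7 79.5 80.7 | 110 8 79.2 80.4 | 115 7 78.9 80.4 | 120 3 79.3 79.7 
[... 212 characters left out ...]
1 wide part ang range 55.986857561831236 109.5142481053008 mid xy 0.5943177037804878 -0.049190049285047374 ang edge [ 55.03200285 109.51424811]
ball 71 wide part ang range 140.15477926502732 189.24187755640273 mid xy 0.5169288318507371 -0.09567120784243814 ang edge [140.15477927 199.91974251]
[]
scene (np.float64(0.5793605277084766), np.float64(-0.11373685249401969)) 15 76.24621111067775
scene (np.float64(0.5793605277084766), np.float64(-0.11373685249401969)) 2 168.48497992878458
side (np.float64(0.5740736762961532), np.float64(-0.11750917665528052)) 7 72.21298432630753
side (np.float64(0.5740736762961532), np.float64(-0.11750917665528052)) 2 166.98892480764044
ring [ 0.58786346 -0.12418089]
```

Run:
```python
from g import *
gen(line((.5188,-.099,.085,np.radians(-15)),8))
```

```text
slide [[0.0, -0.03, 0.068], [0.0, -0.03, 0.067], [0.001, -0.031, 0.068], [0.0, -0.03, 0.067], [0.0, -0.03, 0.068], [0.0, -0.03, 0.067], [0.0, -0.03, 0.068], [0.001, -0.031, 0.067]]
twist [[0.0, 0.0, 0.0], [0.0, 0.0, 0.0], [0.0, 0.0, 0.0], [0.0, 0.0, 0.0], [0.0, 0.0, 0.0], [0.0, 0.0, 0.0], [0.0, 0.0, 0.0], [0.0, 0.0, 0.0]]
```

{"method": "play_rows", "body": {"slide": [[0.0,-0.03,0.068],[0.0,-0.03,0.067],[0.001,-0.031,0.068],[0.0,-0.03,0.067],[0.0,-0.03,0.068],[0.0,-0.03,0.067],[0.0,-0.03,0.068],[0.001,-0.031,0.067]], "twist": [[0.0,0.0,0.0],[0.0,0.0,0.0],[0.0,0.0,0.0],[0.0,0.0,0.0],[0.0,0.0,0.0],[0.0,0.0,0.0],[0.0,0.0,0.0],[0.0,0.0,0.0]]}}

```text
t: 4.2
tool_pos: [0.5186, -0.0983, 0.0845]
orientation: [-2.492, -1.912, -0.001]
force: [-0.8, 0.7, 0.5]
opening: 0.0004
gripper_force: 0.0
```

{"method": "play_rows", "body": {"slide": [[0,0,0],[0,0,0],[0,0,0],[0,0,0],[0,0,0],[0,0,0],[0,0,0],[0,0,0]], "twist": [[0,0,0],[0,0,0],[0,0,0],[0,0,0],[0,0,0],[0,0,0],[0,0,0],[0,0,0]]}}

```text
t: 5.0
tool_pos: [0.5189, -0.0983, 0.0851]
orientation: [-2.492, -1.912, -0.001]
force: [0.3, -0.5, -0.4]
opening: 0.0008
gripper_force: 0.0
```

Run:
```python
from g import *
s=robot.read_state();p,R=load()
print(s['t'],s['tool_pos'],'cmd',p,'yaw',np.degrees(yawof(Ro.from_rotvec(s['orientation']))),s['force'])
c=cams.get_calibration('wrist');im,d=cams.read_camera('wrist');np.savez('pics/w2.npz',p=im,d=d,**c)
cv2.imwrite('pics/w2.png',im[:,:,::-1])
p=im.astype(int);V=p.max(2);m=(V>130)&(V-p.min(2)<60)
A=np.array([onplane(c,u,v,.062)[:2] for v,u in zip(*np.nonzero(m)) ])
r=np.hypot(A[:,0]-.5787,A[:,1]+.115);B=A[abs(r-.062)<.006]
X,Y=B.T
keep=np.ones(len(X),bool)
for _ in range(10):
    M=np.c_[X,Y,np.ones_like(X)][keep];t=np.linalg.lstsq(M,(X**2+Y**2)[keep],rcond=None)[0]
    cx,cy=t[0]/2,t[1]/2;R=np.sqrt(t[2]+cx*cx+cy*cy);keep=abs(np.hypot(X-cx,Y-cy)-R)<.005
print(len(X),cx,cy,R)
a=np.degrees(np.arctan2(Y-cy,X-cx));print(np.histogram(a,bins=np.arange(-180,181,10))[0])
```

```text
5.0 [ 0.51892036 -0.09831575  0.08513912] cmd [ 0.51873079 -0.09890496  0.08505259] yaw -15.02133948637672 [ 0.3096235  -0.47486541 -0.44323611]
3776 0.5778372327142214 -0.11501539087429286 0.062283105369628666
[ 72   0   1   0   0   0   0   0   0   0  41 204 165 168 181 185 184 191
 192 200 201 203 202 207 251 322  68   0   0   0   0   0   0 103 246 189]
```

View pics/w2.png

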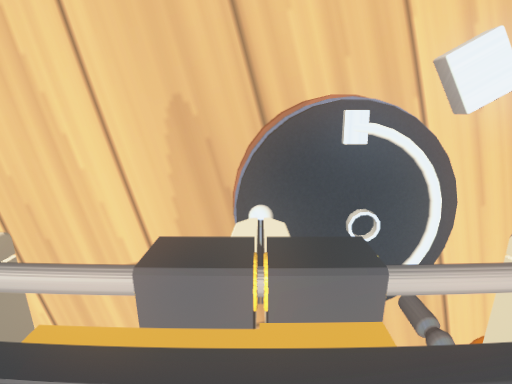

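Wrist view 2: the fingertips hang over the ball at (260,212), tab at (356,127), ring at (363,225), all clear of the fingers. The three centre estimates agree at about (0.5785, -0.115). Now descend gently.

Run:
```python
from g import *
b=np.array([.5785,-.115])+.062*np.array([np.cos(np.radians(165)),np.sin(np.radians(165))])
gen(line((*b,.065,np.radians(-15)),8));gen(line((*b,.0622,np.radians(-15)),8))
```

```text
slide [[0.0, 0.0, 0.01], [0.0, 0.0, 0.01], [0.0, 0.0, 0.01], [0.0, 0.0, 0.01], [0.0, 0.0, 0.01], [0.0, 0.0, 0.01], [0.0, 0.0, 0.01], [0.0, 0.0, 0.01]]
twist [[0.0, 0.0, 0.0], [0.0, 0.0, 0.0], [0.0, 0.0, 0.0], [0.0, 0.0, 0.0], [0.0, 0.0, 0.0], [0.0, 0.0, 0.0], [0.0, 0.0, 0.0], [0.0, 0.0, 0.0]]
slide [[0.0, 0.0, 0.001], [0.0, 0.0, 0.002], [0.0, 0.0, 0.001], [0.0, 0.0, 0.002], [0.0, 0.0, 0.001], [0.0, 0.0, 0.002], [0.0, 0.0, 0.001], [0.0, 0.0, 0.001]]
twist [[0.0, 0.0, 0.0], [0.0, 0.0, 0.0], [0.0, 0.0, 0.0], [0.0, 0.0, 0.0], [0.0, 0.0, 0.0], [0.0, 0.0, 0.0], [0.0, 0.0, 0.0], [0.0, 0.0, 0.0]]
```

{"method": "play_rows", "body": {"slide": [[0.0,0.0,0.01],[0.0,0.0,0.01],[0.0,0.0,0.01],[0.0,0.0,0.01],[0.0,0.0,0.01],[0.0,0.0,0.01],[0.0,0.0,0.01],[0.0,0.0,0.01]], "twist": [[0,0,0],[0,0,0],[0,0,0],[0,0,0],[0,0,0],[0,0,0],[0,0,0],[0,0,0]]}}

```text
t: 5.85
tool_pos: [0.5189, -0.0983, 0.0649]
orientation: [-2.492, -1.912, -0.001]
force: [0.2, 0.2, -0.0]
opening: 0.0005
gripper_force: 0.0
```

{"method": "play_rows", "body": {"slide": [[0.0,0.0,0.001],[0.0,0.0,0.002],[0.0,0.0,0.001],[0.0,0.0,0.002],[0.0,0.0,0.001],[0.0,0.0,0.002],[0.0,0.0,0.001],[0.0,0.0,0.001]], "twist": [[0,0,0],[0,0,0],[0,0,0],[0,0,0],[0,0,0],[0,0,0],[0,0,0],[0,0,0]]}}

```text
t: 6.65
tool_pos: [0.519, -0.0983, 0.0624]
orientation: [-2.492, -1.912, -0.001]
force: [-1.6, 0.2, 1.4]
opening: 0.0004
gripper_force: 1.0
```

Run:
```python
from g import *
F=[];P=[]
for i in range(12):
    cams.read_camera('wrist');s=robot.read_state();F.append(s['force']);P.append(s['tool_pos'])
print(np.mean(F,0),np.std(F,0),np.mean(P,0),load()[0],s['t'])
```

```text
[-0.63493561  0.4983755   1.53834553] [0.49536718 0.5693901  0.32353324] [ 0.51895013 -0.09830358  0.06237718] [ 0.51872754 -0.09891398  0.06230259] 7.25
```

```bash
cat > sw.py <<'E'
from g import *
import sys
k0,k1,zb=int(sys.argv[1]),int(sys.argv[2]),float(sys.argv[3])
T=[]
for k in range(k0+1,k1+1):
    f=k/64;a=np.radians(165+270*f);s=f*292.2
    z=zb+np.interp(s,[0,5,8,14,286,292.2],[.0033,.0025,.002,0,0,-.0007])
    T.append((.5783+.062*np.cos(a),-.1155+.062*np.sin(a),z,np.radians(-15+90*f)))
gen(T)
E
python3 sw.py 0 16 .059
```

```text
slide [[-0.021, 0.0, 0.003], [-0.018, 0.002, 0.004], [-0.018, 0.002, 0.006], [-0.018, 0.003, 0.0], [-0.018, 0.005, 0.0], [-0.017, 0.005, 0.0], [-0.017, 0.006, 0.0], [-0.017, 0.006, 0.0]]
twist [[0.0, 0.0, -0.024], [0.0, 0.0, -0.023], [0.0, 0.0, -0.024], [0.0, 0.0, -0.023], [0.0, 0.0, -0.024], [0.0, 0.0, -0.023], [0.0, 0.0, -0.023], [0.0, 0.0, -0.024]]
slide [[-0.017, 0.008, 0.0], [-0.016, 0.008, 0.0], [-0.016, 0.01, 0.0], [-0.015, 0.01, 0.0], [-0.015, 0.01, 0.0], [-0.014, 0.012, 0.0], [-0.014, 0.012, 0.0], [-0.013, 0.012, 0.0]]
twist [[0.0, 0.0, -0.023], [0.0, 0.0, -0.024], [0.0, 0.0, -0.023], [0.0, 0.0, -0.024], [0.0, 0.0, -0.023], [0.0, 0.0, -0.023], [0.0, 0.0, -0.024], [0.0, 0.0, -0.023]]
```

{"method": "play_rows", "body": {"slide": [[-0.021,0.0,0.003],[-0.018,0.002,0.004],[-0.018,0.002,0.006],[-0.018,0.003,0.0],[-0.018,0.005,0.0],[-0.017,0.005,0.0],[-0.017,0.006,0.0],[-0.017,0.006,0.0]], "twist": [[0.0,0.0,-0.024],[0.0,0.0,-0.023],[0.0,0.0,-0.024],[0.0,0.0,-0.023],[0.0,0.0,-0.024],[0.0,0.0,-0.023],[0.0,0.0,-0.023],[0.0,0.0,-0.024]]}}

```text
t: 8.05
tool_pos: [0.5197, -0.1345, 0.0591]
orientation: [-2.291, -2.148, -0.002]
force: [0.2, 1.9, 2.0]
opening: 0.0007
gripper_force: 1.4
```

{"method": "play_rows", "body": {"slide": [[-0.017,0.008,0.0],[-0.016,0.008,0.0],[-0.016,0.01,0.0],[-0.015,0.01,0.0],[-0.015,0.01,0.0],[-0.014,0.012,0.0],[-0.014,0.012,0.0],[-0.013,0.012,0.0]], "twist": [[0.0,0.0,-0.023],[0.0,0.0,-0.024],[0.0,0.0,-0.023],[0.0,0.0,-0.024],[0.0,0.0,-0.023],[0.0,0.0,-0.023],[0.0,0.0,-0.024],[0.0,0.0,-0.023]]}}

```text
t: 8.85
tool_pos: [0.5408, -0.1644, 0.059]
orientation: [-2.069, -2.363, -0.001]
force: [-2.5, 2.6, 2.0]
opening: 0.0007
gripper_force: 1.4
```

Run:
```python
from g import *
F=[]
for i in range(6):
    cams.read_camera('wrist');s=robot.read_state();F.append(s['force'])
q=s['tool_pos'];print(np.mean(F,0),q,load()[0],np.hypot(q[0]-.5785,q[1]+.115),s['t'])
c=cams.get_calibration('wrist');im,_=cams.read_camera('wrist');cv2.imwrite('pics/w3.png',im[:,:,::-1])
```

```text
[ 0.60050438 -1.53840977  2.79199742] [ 0.54111667 -0.16451328  0.05939647] [ 0.54043419 -0.16469466  0.05907557] 0.06204094348454606 9.15
```

View pics/w3.png

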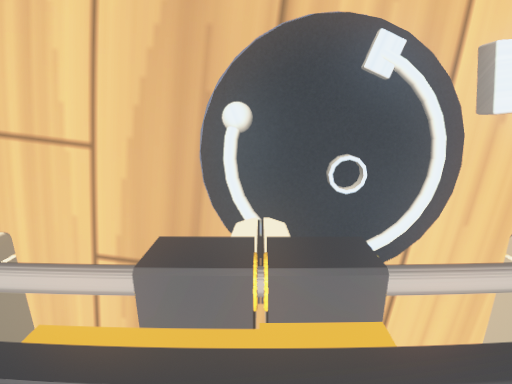

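Wrist view 3: the fingertips sit on the bar at (262,222), where it disappears behind them. The ball at (237,117) is behind them, and the ring is undisturbed. The force is a steady 2–3 N, so I'll continue.

```bash
python3 sw.py 16 64 .059
```

```text
slide [[-0.012, 0.014, 0.0], [-0.012, 0.014, 0.0], [-0.011, 0.014, 0.0], [-0.011, 0.015, 0.0], [-0.009, 0.016, 0.0], [-0.009, 0.016, 0.0], [-0.008, 0.016, 0.0], [-0.007, 0.017, 0.0]]
twist [[0.0, 0.0, -0.024], [0.0, 0.0, -0.023], [0.0, 0.0, -0.024], [0.0, 0.0, -0.023], [0.0, 0.0, -0.024], [0.0, 0.0, -0.023], [0.0, 0.0, -0.023], [0.0, 0.0, -0.024]]
slide [[-0.007, 0.017, 0.0], [-0.005, 0.018, 0.0], [-0.005, 0.017, 0.0], [-0.004, 0.018, 0.0], [-0.002, 0.018, 0.0], [-0.002, 0.018, 0.0], [-0.002, 0.019, 0.0], [0.0, 0.018, 0.0]]
twist [[0.0, 0.0, -0.023], [0.0, 0.0, -0.024], [0.0, 0.0, -0.023], [0.0, 0.0, -0.024], [0.0, 0.0, -0.023], [0.0, 0.0, -0.023], [0.0, 0.0, -0.024], [0.0, 0.0, -0.023]]
slide [[0.001, 0.018, 0.0], [0.001, 0.018, 0.0], [0.003, 0.018, 0.0], [0.003, 0.018, 0.0], [0.004, 0.018, 0.0], [0.006, 0.018, 0.0], [0.005, 0.017, 0.0], [0.007, 0.017, 0.0]]
twist [[0.0, 0.0, -0.024], [0.0, 0.0, -0.023], [0.0, 0.0, -0.024], [0.0, 0.0, -0.023], [0.0, 0.0, -0.024], [0.0, 0.0, -0.023], [0.0, 0.0, -0.023], [0.0, 0.0, -0.024]]
slide [[0.008, 0.016, 0.0], [0.008, 0.017, 0.0], [0.009, 0.01
[... 263 characters left out ...]
0, 0.0, -0.023]]
slide [[0.014, 0.012, 0.0], [0.014, 0.012, 0.0], [0.014, 0.011, 0.0], [0.015, 0.01, 0.0], [0.016, 0.01, 0.0], [0.016, 0.008, 0.0], [0.016, 0.008, 0.0], [0.017, 0.008, 0.0]]
twist [[0.0, 0.0, -0.024], [0.0, 0.0, -0.023], [0.0, 0.0, -0.024], [0.0, 0.0, -0.023], [0.0, 0.0, -0.024], [0.0, 0.0, -0.023], [0.0, 0.0, -0.023], [0.0, 0.0, -0.024]]
slide [[0.017, 0.006, 0.0], [0.018, 0.006, 0.0], [0.017, 0.004, 0.0], [0.018, 0.004, 0.0], [0.018, 0.003, 0.0], [0.018, 0.002, 0.0], [0.018, 0.001, 0.001], [0.019, 0.0, 0.002]]
twist [[0.0, 0.0, -0.023], [0.0, 0.0, -0.024], [0.0, 0.0, -0.023], [0.0, 0.0, -0.024], [0.0, 0.0, -0.023], [0.0, 0.0, -0.023], [0.0, 0.0, -0.024], [0.0, 0.0, -0.023]]
```

{"method": "play_rows", "body": {"slide": [[-0.012,0.014,0.0],[-0.012,0.014,0.0],[-0.011,0.014,0.0],[-0.011,0.015,0.0],[-0.009,0.016,0.0],[-0.009,0.016,0.0],[-0.008,0.016,0.0],[-0.007,0.017,0.0]], "twist": [[0.0,0.0,-0.024],[0.0,0.0,-0.023],[0.0,0.0,-0.024],[0.0,0.0,-0.023],[0.0,0.0,-0.024],[0.0,0.0,-0.023],[0.0,0.0,-0.023],[0.0,0.0,-0.024]]}}

```text
t: 10.0
tool_pos: [0.5747, -0.1768, 0.059]
orientation: [-1.827, -2.555, -0.001]
force: [-2.2, 0.2, 3.1]
opening: 0.0004
gripper_force: 1.4
```

{"method": "play_rows", "body": {"slide": [[-0.007,0.017,0.0],[-0.005,0.018,0.0],[-0.005,0.017,0.0],[-0.004,0.018,0.0],[-0.002,0.018,0.0],[-0.002,0.018,0.0],[-0.002,0.019,0.0],[0.0,0.018,0.0]], "twist": [[0.0,0.0,-0.023],[0.0,0.0,-0.024],[0.0,0.0,-0.023],[0.0,0.0,-0.024],[0.0,0.0,-0.023],[0.0,0.0,-0.023],[0.0,0.0,-0.024],[0.0,0.0,-0.023]]}}

```text
t: 10.8
tool_pos: [0.61, -0.1685, 0.0591]
orientation: [-1.569, -2.722, -0.002]
force: [-1.4, -1.0, 3.3]
opening: 0.0003
gripper_force: 1.4
```

{"method": "play_rows", "body": {"slide": [[0.001,0.018,0.0],[0.001,0.018,0.0],[0.003,0.018,0.0],[0.003,0.018,0.0],[0.004,0.018,0.0],[0.006,0.018,0.0],[0.005,0.017,0.0],[0.007,0.017,0.0]], "twist": [[0.0,0.0,-0.024],[0.0,0.0,-0.023],[0.0,0.0,-0.024],[0.0,0.0,-0.023],[0.0,0.0,-0.024],[0.0,0.0,-0.023],[0.0,0.0,-0.023],[0.0,0.0,-0.024]]}}

```text
t: 11.6
tool_pos: [0.6344, -0.1421, 0.0591]
orientation: [1.293, 2.863, 0.002]
force: [-0.9, -2.1, 2.3]
opening: 0.0004
gripper_force: 1.4
```

{"method": "play_rows", "body": {"slide": [[0.008,0.016,0.0],[0.008,0.017,0.0],[0.009,0.015,0.0],[0.01,0.016,0.0],[0.011,0.015,0.0],[0.012,0.014,0.0],[0.012,0.013,0.0],[0.012,0.014,0.0]], "twist": [[0.0,0.0,-0.023],[0.0,0.0,-0.024],[0.0,0.0,-0.023],[0.0,0.0,-0.024],[0.0,0.0,-0.023],[0.0,0.0,-0.023],[0.0,0.0,-0.024],[0.0,0.0,-0.023]]}}

```text
t: 12.4
tool_pos: [0.6401, -0.1064, 0.0591]
orientation: [1.007, 2.976, 0.002]
force: [0.3, -1.6, 2.6]
opening: 0.0004
gripper_force: 1.4
```

{"method": "play_rows", "body": {"slide": [[0.014,0.012,0.0],[0.014,0.012,0.0],[0.014,0.011,0.0],[0.015,0.01,0.0],[0.016,0.01,0.0],[0.016,0.008,0.0],[0.016,0.008,0.0],[0.017,0.008,0.0]], "twist": [[0.0,0.0,-0.024],[0.0,0.0,-0.023],[0.0,0.0,-0.024],[0.0,0.0,-0.023],[0.0,0.0,-0.024],[0.0,0.0,-0.023],[0.0,0.0,-0.023],[0.0,0.0,-0.024]]}}

```text
t: 13.2
tool_pos: [0.625, -0.0736, 0.0592]
orientation: [0.71, 3.06, 0.002]
force: [0.5, -2.1, 3.0]
opening: 0.0004
gripper_force: 1.4
```

{"method": "play_rows", "body": {"slide": [[0.017,0.006,0.0],[0.018,0.006,0.0],[0.017,0.004,0.0],[0.018,0.004,0.0],[0.018,0.003,0.0],[0.018,0.002,0.0],[0.018,0.001,0.001],[0.019,0.0,0.002]], "twist": [[0.0,0.0,-0.023],[0.0,0.0,-0.024],[0.0,0.0,-0.023],[0.0,0.0,-0.024],[0.0,0.0,-0.023],[0.0,0.0,-0.023],[0.0,0.0,-0.024],[0.0,0.0,-0.023]]}}

```text
t: 14.0
tool_pos: [0.5942, -0.0548, 0.0585]
orientation: [0.407, 3.115, 0.002]
force: [1.4, -0.5, 2.7]
opening: 0.0006
gripper_force: 1.6
```

Run:
```python
from g import *
F=[];P=[]
for i in range(6):
    cams.read_camera('wrist');s=robot.read_state();F.append(s['force']);P.append(s['tool_pos'])
q=np.mean(P,0);print(np.mean(F,0),q,load()[0],np.hypot(q[0]-.5785,q[1]+.115),np.degrees(np.arctan2(q[1]+.115,q[0]-.5785)),s['t'])
im,_=cams.read_camera('wrist');cv2.imwrite('pics/w4.png',im[:,:,::-1])
```

```text
[-1.22161519  0.66385446  3.45870264] [ 0.59360242 -0.05468941  0.05808273] [ 0.59426623 -0.05565625  0.05827465] 0.06217274776242325 75.94160859808856 14.3
```

View pics/w4.png

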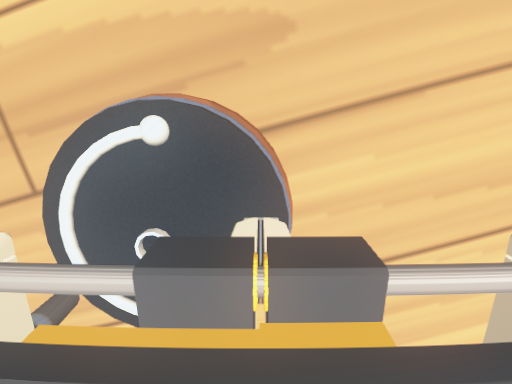

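Wrist view 4: the tips (262,225) cover the tab; the ball at (153,130) and the ring (152,245) are untouched. I'll move a final 1.5 mm onto the tab, then lift straight up.

{"method": "play_rows", "body": {"slide": [[0.003,0,0],[0.003,0,0],[0,0,0],[0,0,0],[0,0,-0.01],[0,0,-0.02],[0,0,-0.04],[0,0,-0.08]], "twist": [[0,0,0],[0,0,0],[0,0,0],[0,0,0],[0,0,0],[0,0,0],[0,0,0],[0,0,0]]}}

```text
t: 15.15
tool_pos: [0.5912, -0.0544, 0.0947]
orientation: [-0.41, -3.111, -0.002]
force: [0.0, -0.0, 0.1]
opening: 0.0007
gripper_force: 0.0
```

{"method": "play_rows", "body": {"slide": [[0,0,-0.1],[0,0,-0.1],[0,0,-0.1],[0,0,-0.08],[0,0,-0.04],[0,0,0],[0,0,0],[0,0,0]], "twist": [[0,0,0],[0,0,0],[0,0,0],[0,0,0],[0,0,0],[0,0,0],[0,0,0],[0,0,0]]}}

```text
t: 15.95
tool_pos: [0.592, -0.0546, 0.1991]
orientation: [-0.41, -3.112, -0.002]
force: [-0.3, -0.5, 0.6]
opening: 0.0002
gripper_force: 0.0
```

{"method": "play_rows", "body": {"slide": [[0,0,0],[0,0,0],[0,0,0],[0,0,0],[0,0,0],[0,0,0],[0,0,0],[0,0,0]], "twist": [[0,0,0],[0,0,0],[0,0,0],[0,0,0],[0,0,0],[0,0,0],[0,0,0],[0,0,0]]}}

```text
t: 16.75
tool_pos: [0.593, -0.0548, 0.2009]
orientation: [0.411, 3.114, 0.002]
force: [-0.3, 0.0, 0.1]
opening: 0.0004
gripper_force: 0.0
```

Run:
```python
from g import *
s=robot.read_state();print(s['t'],s['tool_pos'],s['force'])
im,_=cams.read_camera('wrist');im2,_=cams.read_camera('scene')
cv2.imwrite('pics/w5.png',np.hstack([cv2.resize(im[:,:,::-1],(400,300)),cv2.resize(im2[170:320,130:330,::-1],(400,300))]))
```

```text
16.75 [ 0.59296082 -0.05479321  0.20093112] [-0.34079377  0.03784184  0.08681052]
```

View pics/w5.png

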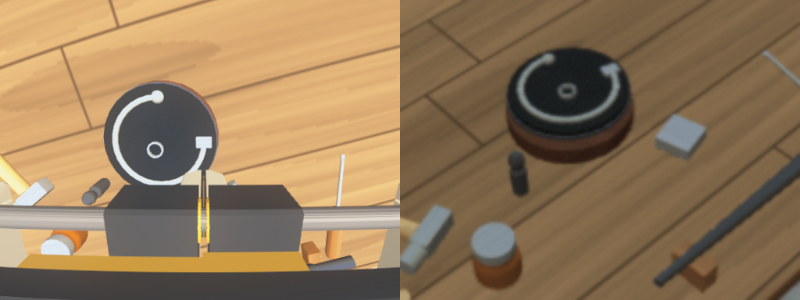

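Both views show the ring, punch, block and jar where they were, with the hand clear at z = 0.20 m. Handing in.

```bash
python3 -c "
from plant import robot
print(robot.close_job())"
```

```text
the job is handed in; nothing more can be done
None
```

The closed fingertips swept the collar from ball end to flat end at roughly 1.5–3.5 N, pausing twice on the bar for 0.3 s checks without lifting; the hand is clear, the ring, punch, block and jar look unmoved, and the job was handed in at about 17 s (verdict not shown).

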